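# Lay two test tiles on their backs for spraying

## Task

Push the dark-blue and the orange-brown test tile over backwards, each where it stands, so that both lie flat on their backs on the ware board with the glaze facing up, ready for another coat. Only push them with the fingertips: do not pick up or carry any tile. Leave the grey-green tile standing, and the cup and the jar as they are.

Things in the scene. Friction and masses are not known exactly. Their poses are not given: they have to be found in the camera images.
- blue_tile: L-shaped glaze test tile, dark blue on the upper front of its plate, standing on a bare foot that points towards the robot. 34 mm wide, 61 tall, 30 deep; foot and plate 8 thick; about 50 g, flat back. Origin: centre of the foot's underside. Own z up along the plate, y across, x from toe to back: foot x = -15..+15 mm, plate x = +7..+15 mm. Lying on its back, own x points down
- orange_tile: L-shaped glaze test tile, orange-brown on the upper front of its plate, standing on a bare foot that points towards the robot. 34 mm wide, 61 tall, 30 deep; foot and plate 8 thick; about 50 g, flat back. Origin: centre of the foot's underside. Own z up along the plate, y across, x from toe to back: foot x = -15..+15 mm, plate x = +7..+15 mm. Lying on its back, own x points down
- green_tile: L-shaped glaze test tile, grey-green on the upper front of its plate, standing on a bare foot that points towards the robot. 34 mm wide, 61 tall, 30 deep; foot and plate 8 thick; about 50 g, flat back. Origin: centre of the foot's underside. Own z up along the plate, y across, x from toe to back: foot x = -15..+15 mm, plate x = +7..+15 mm. Lying on its back, own x points down
- blue_tile_heel (a point): middle of the bottom rear edge (heel) of the dark blue tile, 15 mm behind its origin. Pushed near the top of its front towards its own +x, the tile pivots on this edge and falls over by itself once leaned about 20 degrees; its top then lies 61 mm behind this edge
- orange_tile_heel (a point): middle of the bottom rear edge (heel) of the orange-brown tile, 15 mm behind its origin. Pushed near the top of its front towards its own +x, the tile pivots on this edge and falls over by itself once leaned about 20 degrees; its top then lies 61 mm behind this edge
- ware_board: plywood ware board on two battens, 240 mm (x) by 420 mm (y), its top 30 mm above the table; fixed. Origin on the table under its centre, own y along its length. The three tiles stand in a row along its front half, about 125 mm apart, in any order, each turned a little.
- cup: pale bisque cup, 64 mm across, 79 mm tall, standing near the rear edge of the board, behind a gap between two tiles; origin at the centre of its underside
- jar: small blue oxide jar with a black lid, 54 mm across, 74 mm tall, near the rear edge of the board behind the other gap; origin at the centre of its underside
Things that resemble listed ones, but are neither listed nor needed, are in the scene too. What is shaped like the blue_tile but red or turquoise is not meant.

How it is judged:
At the end, for the whole second after the job is handed in: The dark-blue and orange-brown tiles lie on their backs, at rest, glaze up (within 0.15 rad of flat), the heel edge of each within 30 mm of where it stood; the grey-green tile, cup and jar are upright (0.1 rad) and within 15 mm of where they stood (angle between each of blue_tile, orange_tile's own x axis and vertical above 2.99 rad and distance of each of blue_tile_heel, orange_tile_heel from where it was at the start of the episode below 0.03 m and linear speed of each of blue_tile, orange_tile below 0.01 m/s and angle between each of green_tile, cup, jar's own z axis and vertical below 0.1 rad and distance of each of green_tile, cup, jar from where it was at the start of the episode below 0.015 m); the robot touches nothing.
It fails at once if the blue tile is lifted or carried: its heel edge rises more than 20 mm off the board (height (world z) of blue_tile_heel above 0.05 m).
It fails at once if the orange tile is lifted or carried: its heel edge rises more than 20 mm off the board (height (world z) of orange_tile_heel above 0.05 m).
It fails at once if the green tile, the cup or the jar is moved by more than 15 mm or leaned by more than 0.1 rad (not (angle between each of green_tile, cup, jar's own z axis and vertical below 0.1 rad and distance of each of green_tile, cup, jar from where it was at the start of the episode below 0.015 m)).
It also fails if it takes over 45 s, if anything falls off the work surface, if the arm or the gripper's body presses on something with over 40 N, if the wrist force passes 120 N, or if a joint passes its speed limit or range.

## Robot

A 6-joint arm with a two-finger parallel gripper is mounted at the origin on a cart in front of the work surface, level with it; the furniture and walls round the work are solid. World frame = base frame: x ahead of the robot, y to its left, z up, the work surface at z = 0. Lengths are in m, angles in rad, forces in N, time in s.
With the tool pointing down it reaches from about 0.3 to 1 m from the base axis. Payload 5.1 kg.
Tool frame: the origin (TCP) lies between the finger pads; the fingertips stand 25 mm ahead of it and the grasp point (between the pads) lies 6 mm ahead of it; z points along the fingers, y is the line along which they close (so a half turn about z gives the same grasp; the last joint's range is limited). The gripper opens to 95 mm and grips with 3 to 60 N. Pads are 20 mm wide; open, the fingers measure 119 mm over their backs; the gripper's body (75 mm by 180 mm) begins 59 mm behind the grasp point.
Start: joints at [1.223, 0.124, 1.65, -0, 1.367, -0.083], TCP at [0.17, 0.627, 0.24] pointing down, gripper open.
Joint ranges: [-2.61, 2.61], [-1.02, 2.33], [0.03, 2.71], [-1.35, 4.49], [0.32, 2.68], [-2.91, 2.91]. Speed limits (rad/s): [2.57, 2.57, 3.14, 3.14, 3.14, 3.14].

## Interface

Orientations are given as a unit quaternion [w, x, y, z].
In Python, from cell import robot, read_camera, camera_params, order gives the robot as it stands.
- The arm moves only by the tool move_arm, never from a script. Its argument "commands" is a list of rows, each a list of 7 numbers: the shift along the world's x, y, z in units of 50 mm (1.0 is 50 mm), then the turn, a rotation vector about the world's x, y, z in rad, then the opening in per cent of the stroke, from 0 (shut) to 100 (fully open). A call has 1 to 20 rows; each row shifts and turns the commanded pose from where the row before left it; what a row does not reach is not made up. A row lasts 1/10 s, in which the tool goes at most 50 mm and 8.59 degrees, less where a joint would pass 70% of its speed; a pose out of reach is approached as far as the arm can. A call is refused whole if a number of a shift passes 1 or a number of a turn 0.15, either way. A call with a gripper value outside its range is refused whole. The fingers move at their own pace and stop on an object; "newtons" is the grip in N (left out, the last holds). Time passes only in rows, so rows that do not move let the fingers close. It gives the time, the measured TCP pose, the force, the opening and the grip force at its end, in the units of the state.
- robot.read_state(): the state, without advancing time (a new reading comes with each control period).
- read_camera(name): name is "scene" or "top" or "wrist"; returns the picture (420x560x3 uint8, red, green, blue); there is no depth.
- camera_params(name): a dict with "intrinsics" (3x3 intrinsics, pixels), "extrinsics" (4x4, takes a point from camera to world coordinates). Camera axes: x right, y down, z forward; pixel columns grow to the right and rows downward; lengths in m; the calibration is good to about 2 mm. A picture is of the moment at which its call begins: read the wrist's pose just before it. camera_params takes no time and is no camera call; for the wrist camera it gives the pose at the moment of the call.
- order.finish_job(): hands the job in; it is judged then, once.
The state is a dict: "t": time; "qpos": joint angles; "qvel": joint speeds; "effort": joint torques, N m; "position": TCP position; "tool_rot": TCP orientation; "force": force on the tool from outside, world axes, zero at the start; "ft_torque": the same for the moment, N m; "width": finger opening in m; "grasp_force": force on a finger pad.
Only numpy, scipy, OpenCV 4.12 (cv2) and the standard library are available. Lean on these libraries where they do the work, as an engineer would, in place of code of your own. Each camera call takes 0.05 s, during which the arm holds its last target. There are 200 camera calls.

## Working session

There is one attempt and no reset: what is moved stays moved. The work goes in short steps, Python scripts to look and compute and a tool call to move; the robot and the scene stay as the last step left them, time stands still between calls to the robot, and variables do not carry over. Pictures are saved under pics/ and viewed, at most 10 in all, crops included, and the job is handed in when it is done.

Besides the shell and the picture viewer there is one more tool, called as a command line: name --pt "numbers of a row" for each row, then --argument value for the rest. move_arm: Moves the arm, as the interface text tells. Its arguments: {"type":"object","properties":{"commands":{"type":"array"},"newtons":{"type":"number"}},"required":["commands"]}

```bash
mkdir -p pics; python3 - <<'E'
from cell import robot, read_camera, camera_params
import cv2
for n in ["scene","top"]:
    im=read_camera(n); cv2.imwrite(f"pics/{n}0.png",im[...,::-1])
    p=camera_params(n); print(n,p["intrinsics"],p["extrinsics"])
print(robot.read_state())
E
```

```text
scene [[389.65949028   0.         281.10796021]
 [  0.         389.65949028 215.42359486]
 [  0.           0.           1.        ]] [[ 0.50088544 -0.68183128  0.53312277  0.08618544]
 [-0.8654903  -0.3990936   0.30273888 -0.15869277]
 [ 0.00634905 -0.61305009 -0.79001853  0.71750693]
 [ 0.          0.          0.          1.        ]]
top [[447.99148486   0.         281.73247838]
 [  0.         447.99148486 206.76706205]
 [  0.           0.           1.        ]] [[-1.31552343e-03 -9.96803023e-01  7.98874407e-02  4.82778995e-01]
 [-9.99909184e-01  2.39714033e-04 -1.34746624e-02  1.20797142e-01]
 [ 1.34124340e-02 -7.98979119e-02 -9.96712812e-01  9.07470097e-01]
 [ 0.00000000e+00  0.00000000e+00  0.00000000e+00  1.00000000e+00]]
{'t': 0.1, 'qpos': array([ 1.22340682e+00,  1.24425596e-01,  1.65153067e+00, -1.61459310e-05,
        1.36747915e+00, -8.25906154e-02]), 'qvel': array([-0.0011926 , -0.00176922, -0.00331924, -0.00028803,  0.00047401,
       -0.00051766]), 'effort': array([ 8.02409249e-04, -4.18878794e+01, -3.61096537e+01,  7.76755647e-02,
        4.61803854e-02, -6.29857595e-05]), 'position': array([0.16996086, 0.62683937, 0.23852317]), 'tool_rot': array([-1.88841673e-04,  1.32011287e-01,  9.91247785e-01, -9.01853799e-04]), 'force': array([ 0.06496111, -0.50363858,  0.04976063]), 'ft_torque': array([-0.02740009,  0.02156097,  0.01353055]), 'grasp_force': 0.0, 'width': 0.0951706943533085}
```

View pics/scene0.png

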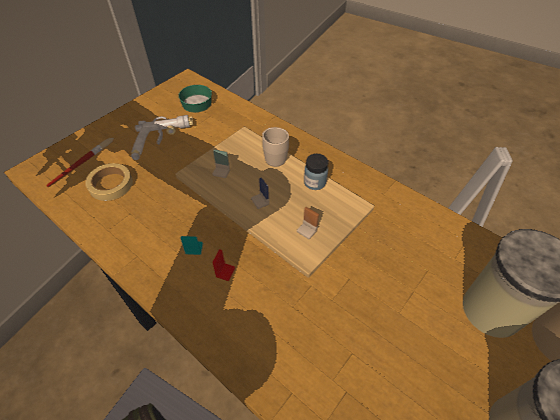

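View pics/top0.png

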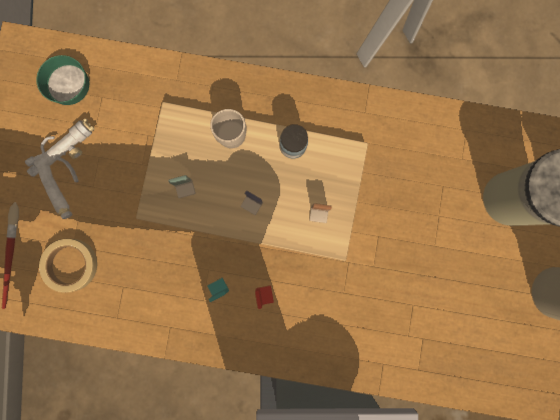

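Scene: on the board there are a green tile (top 182,186), blue (252,202) and orange (319,213), with the cup at (229,128) and the jar at (294,141). Lookalikes lie off the board: turquoise (218,290) and red (264,297), neither meant. I'll check the choice in an enlarged crop.

```bash
python3 - <<'E'
import cv2
im=cv2.imread("pics/top0.png")[165:235,165:345]
im=cv2.resize(im,None,fx=4.4,fy=4.4,interpolation=cv2.INTER_CUBIC); im=cv2.convertScaleAbs(im,alpha=1.7,beta=10)
cv2.imwrite("pics/crop0.png",im)
im=cv2.imread("pics/scene0.png")[140:250,200:340]
im=cv2.resize(im,None,fx=5,fy=5,interpolation=cv2.INTER_CUBIC);im=cv2.convertScaleAbs(im,alpha=1.7,beta=10)
cv2.imwrite("pics/crop1.png",im)
E
```

```text
(no output)
```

View pics/crop0.png

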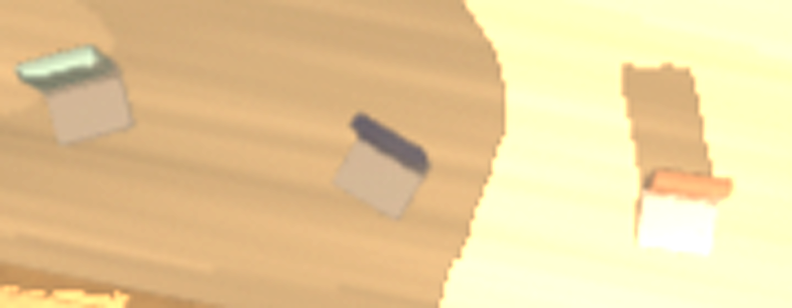

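View pics/crop1.png

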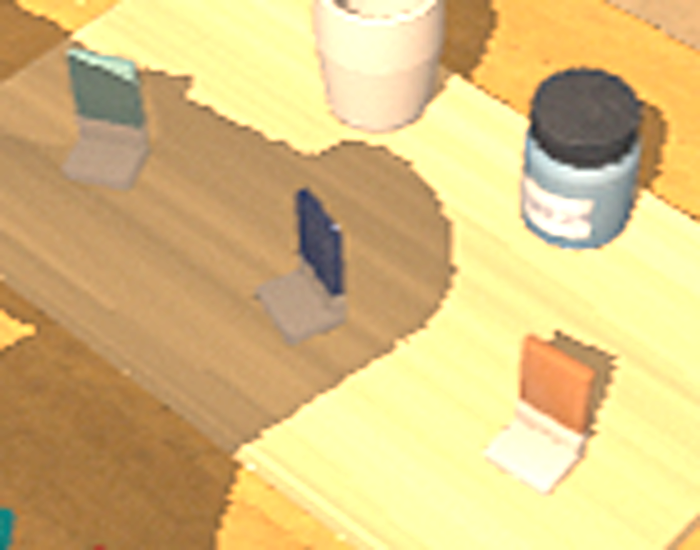

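Blue toe corners in the crop are (334,180) and (399,217), with the plate's top front edge at (352,128)-(420,173). For orange they are (638,250) and (712,254), top front edge (650,190)-(728,198). The choice is confirmed.

```bash
cat >h.py <<'E'
import numpy as np
from cell import camera_params
def px(n,u,v,z):
    p=camera_params(n);K=p["intrinsics"];T=np.array(p["extrinsics"])
    d=T[:3,:3]@np.linalg.solve(K,[u,v,1]);o=T[:3,3]
    return o+d*(z-o[2])/d[2]
E
python3 - <<'E'
from h import *
np.set_printoptions(precision=4,suppress=True)
c=lambda u,v,z:px("top",165+(u+.5)/4.4-.5,165+(v+.5)/4.4-.5,z)
for nm,a,b,e,f in [("blue",(334,180),(399,217),(352,128),(420,173)),("orange",(638,250),(712,254),(650,190),(728,198))]:
    A,B=c(*a,.038),c(*b,.038);E,F=c(*e,.091),c(*f,.091)
    for P,Q,k,off in((A,B,"toe",.015),(E,F,"top",-.007)):
        d=Q-P; yaw=np.arctan2(d[0],-d[1]) # normal: left->right is -y for yaw 0
        yaw=np.arctan2(d[0],-d[1]); n=np.array([np.cos(yaw),np.sin(yaw),0])
        m=(P+Q)/2; print(nm,k,"mid",m,"w",np.linalg.norm(d),"yaw",np.degrees(yaw),"origin",m+off*n,"n",n)
for k,u,v,z in(("cup",229,122,.109),("jar",294,135,.104)): print(k,px("top",u,v,z))
E
```

```text
blue toe mid [0.5467 0.1748 0.038 ] w 0.033118978519118845 yaw -29.686519974214814 origin [0.5597 0.1674 0.038 ] n [ 0.8687 -0.4953  0.    ]
blue top mid [0.5628 0.1635 0.091 ] w 0.03399545834712927 yaw -33.56938614441045 origin [0.557  0.1674 0.091 ] n [ 0.8332 -0.5529  0.    ]
orange toe mid [0.523  0.0385 0.038 ] w 0.032769593334181155 yaw -3.132962145251408 origin [0.5379 0.0377 0.038 ] n [ 0.9985 -0.0547  0.    ]
orange top mid [0.5446 0.0375 0.091 ] w 0.032627552662552586 yaw -5.887155980233443 origin [0.5377 0.0382 0.091 ] n [ 0.9947 -0.1026  0.    ]
cup [0.701  0.2054 0.109 ]
jar [0.6785 0.0874 0.104 ]
```

move_arm --pt "0.44 -0.55 0 0 0 -0.0175 0" --pt "0.44 -0.55 0 0 0 -0.0175 0" --pt "0.44 -0.55 0 0 0 -0.0175 0" --pt "0.44 -0.55 0 0 0 -0.0175 0" --pt "0.44 -0.55 0 0 0 -0.0175 0" --pt "0.44 -0.55 0 0 0 -0.0175 0" --pt "0.44 -0.55 0 0 0 -0.0175 0" --pt "0.44 -0.55 0 0 0 -0.0175 0" --pt "0.44 -0.55 0 0 0 -0.0175 0" --pt "0.44 -0.55 0 0 0 -0.0175 0" --pt "0.44 -0.55 0 0 0 -0.0175 0" --pt "0.44 -0.55 0 0 0 -0.0175 0" --pt "0.44 -0.55 0 0 0 -0.0175 0" --pt "0.44 -0.55 0 0 0 -0.0175 0" --pt "0.44 -0.55 0 0 0 -0.0175 0" --pt "0.44 -0.55 0 0 0 -0.0175 0" --pt "0 0 0 0 0 0 0" --pt "0 0 0 0 0 0 0"

```text
t: 1.9
position: [0.522, 0.1869, 0.239]
tool_rot: [-0.001, 0.27, 0.963, -0.0]
force: [-0.9, -0.0, 1.1]
width: 0.0006
grasp_force: 0.0
```

move_arm --pt "0 0 -0.45 0 0 0 0" --pt "0 0 -0.45 0 0 0 0" --pt "0 0 -0.45 0 0 0 0" --pt "0 0 -0.45 0 0 0 0" --pt "0 0 -0.45 0 0 0 0" --pt "0 0 -0.45 0 0 0 0" --pt "0 0 0 0 0 0 0" --pt "0 0 0 0 0 0 0"

```text
t: 2.7
position: [0.5214, 0.1881, 0.1046]
tool_rot: [-0.0, 0.268, 0.963, -0.0]
force: [0.4, 0.3, -0.3]
width: 0.0005
grasp_force: 0.0
```

```bash
python3 - <<'E'
from cell import *
import cv2
im=read_camera("scene")[120:260,170:350,::-1]
cv2.imwrite("pics/a.png",cv2.resize(im,None,fx=4,fy=4,interpolation=cv2.INTER_CUBIC))
E
```

```text
(no output)
```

View pics/a.png

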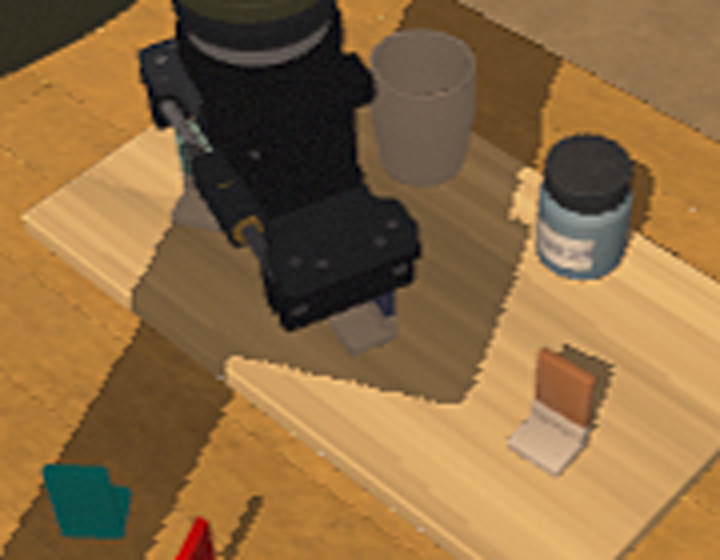

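The gripper hides most of the blue tile. The finger stands in front of its plate on line, and the jar and orange tile are undisturbed. Pushing along (0.857, -0.515).

move_arm --pt "0.086 -0.052 0 0 0 0 0" --pt "0.086 -0.052 0 0 0 0 0" --pt "0.086 -0.052 0 0 0 0 0" --pt "0.086 -0.052 0 0 0 0 0" --pt "0.086 -0.052 0 0 0 0 0" --pt "0.086 -0.052 0 0 0 0 0" --pt "0.086 -0.052 0 0 0 0 0" --pt "0.086 -0.052 0 0 0 0 0" --pt "0.086 -0.052 0 0 0 0 0" --pt "0.086 -0.052 0 0 0 0 0" --pt "0.086 -0.052 0 0 0 0 0" --pt "0.086 -0.052 0 0 0 0 0" --pt "0.086 -0.052 0 0 0 0 0" --pt "0 0 0 0 0 0 0" --pt "0 0 0 0 0 0 0" --pt "0 0 0 0 0 0 0" --pt "0 0 0 0 0 0 0"

```text
t: 4.45
position: [0.5779, 0.1537, 0.1046]
tool_rot: [-0.0, 0.269, 0.963, 0.0]
force: [-0.4, -0.2, -0.2]
width: 0.0003
grasp_force: 0.0
```

move_arm --pt "-0.086 0.052 0 0 0 0 0" --pt "-0.086 0.052 0 0 0 0 0" --pt "0 0 0.45 0 0 0 0" --pt "0 0 0.45 0 0 0 0" --pt "0 0 0.45 0 0 0 0" --pt "0 0 0.45 0 0 0 0" --pt "0 0 0.45 0 0 0 0" --pt "0 0 0.45 0 0 0 0" --pt "-0.146 -0.236 0 0 0 0.0468 0" --pt "-0.146 -0.236 0 0 0 0.0468 0" --pt "-0.146 -0.236 0 0 0 0.0468 0" --pt "-0.146 -0.236 0 0 0 0.0468 0" --pt "-0.146 -0.236 0 0 0 0.0468 0" --pt "-0.146 -0.236 0 0 0 0.0468 0" --pt "-0.146 -0.236 0 0 0 0.0468 0" --pt "-0.146 -0.236 0 0 0 0.0468 0" --pt "-0.146 -0.236 0 0 0 0.0468 0" --pt "-0.146 -0.236 0 0 0 0.0468 0"

```text
t: 6.25
position: [0.4957, 0.0406, 0.2396]
tool_rot: [-0.0, 0.037, 0.999, 0.0]
force: [0.0, 0.4, 0.2]
width: 0.0003
grasp_force: 0.0
```

```bash
python3 - <<'E'
from cell import *
import cv2
a=cv2.resize(read_camera("top")[100:260,135:375,::-1],(720,480),interpolation=cv2.INTER_CUBIC)
cv2.imwrite("pics/b.png",a); print(robot.read_state()["position"],robot.read_state()["tool_rot"])
E
```

```text
[0.49497938 0.03940888 0.23949651] [-3.65021859e-04  3.71049112e-02  9.99311134e-01 -5.90916858e-04]
```

View pics/b.png

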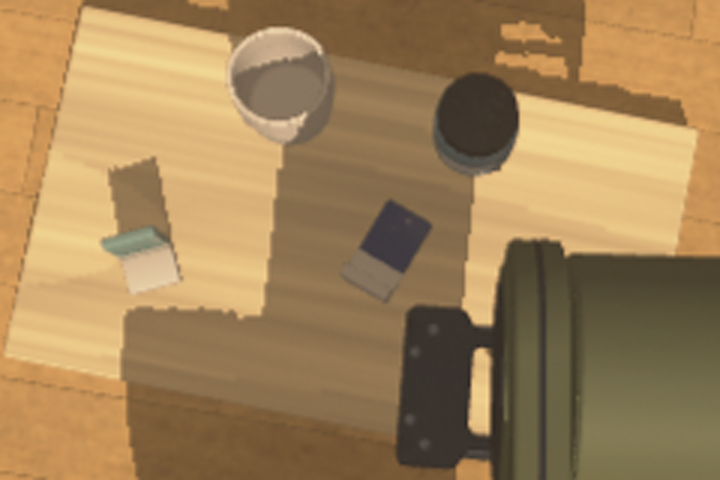

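Blue lies on its back at (387,250), glaze up, and the green tile, cup and jar are unmoved. Now the orange one.

move_arm --pt "0 0 -0.45 0 0 0 0" --pt "0 0 -0.45 0 0 0 0" --pt "0 0 -0.45 0 0 0 0" --pt "0 0 -0.45 0 0 0 0" --pt "0 0 -0.45 0 0 0 0" --pt "0 0 -0.45 0 0 0 0" --pt "0 0 0 0 0 0 0"

```text
t: 7.0
position: [0.4936, 0.0413, 0.1011]
tool_rot: [-0.004, 0.039, 0.999, 0.0]
force: [0.1, 0.5, -0.1]
width: 0.0007
grasp_force: 0.0
```

move_arm --pt "0.1 -0.008 0 0 0 0 0" --pt "0.1 -0.008 0 0 0 0 0" --pt "0.1 -0.008 0 0 0 0 0" --pt "0.1 -0.008 0 0 0 0 0" --pt "0.1 -0.008 0 0 0 0 0" --pt "0.1 -0.008 0 0 0 0 0" --pt "0.1 -0.008 0 0 0 0 0" --pt "0.1 -0.008 0 0 0 0 0" --pt "0.1 -0.008 0 0 0 0 0" --pt "0.1 -0.008 0 0 0 0 0" --pt "0.1 -0.008 0 0 0 0 0" --pt "0.1 -0.008 0 0 0 0 0" --pt "0.1 -0.008 0 0 0 0 0" --pt "0 0 0 0 0 0 0" --pt "0 0 0 0 0 0 0" --pt "0 0 0 0 0 0 0" --pt "0 0 0 0 0 0 0"

```text
t: 8.7
position: [0.5612, 0.0356, 0.1046]
tool_rot: [-0.0, 0.038, 0.999, -0.0]
force: [-0.9, -0.4, 0.4]
width: 0.0005
grasp_force: 0.0
```

move_arm --pt "-0.1 0 0 0 0 0 0" --pt "-0.1 0 0 0 0 0 0" --pt "0 0 0.45 0 0 0 0" --pt "0 0 0.45 0 0 0 0" --pt "0 0 0.45 0 0 0 0" --pt "0 0 0.45 0 0 0 0" --pt "0 0 0.45 0 0 0 0" --pt "0 0 0.45 0 0 0 0" --pt "-0.2 -0.5 0 0 0 0 0" --pt "-0.2 -0.5 0 0 0 0 0" --pt "-0.2 -0.5 0 0 0 0 0" --pt "-0.2 -0.5 0 0 0 0 0" --pt "-0.2 -0.5 0 0 0 0 0" --pt "-0.2 -0.5 0 0 0 0 0" --pt "-0.2 -0.5 0 0 0 0 0" --pt "0 0 0 0 0 0 0" --pt "0 0 0 0 0 0 0"

```text
t: 10.4
position: [0.4811, -0.1394, 0.2396]
tool_rot: [0.0, 0.039, 0.999, 0.0]
force: [-0.3, 0.0, -0.5]
width: 0.0006
grasp_force: 0.0
```

```bash
python3 - <<'E'
from cell import *
import cv2
a=cv2.resize(read_camera("top")[100:260,135:375,::-1],(720,480),interpolation=cv2.INTER_CUBIC)
cv2.imwrite("pics/c.png",a); print(robot.read_state()["position"])
E
```

```text
[ 0.48129827 -0.13899285  0.23958013]
```

View pics/c.png

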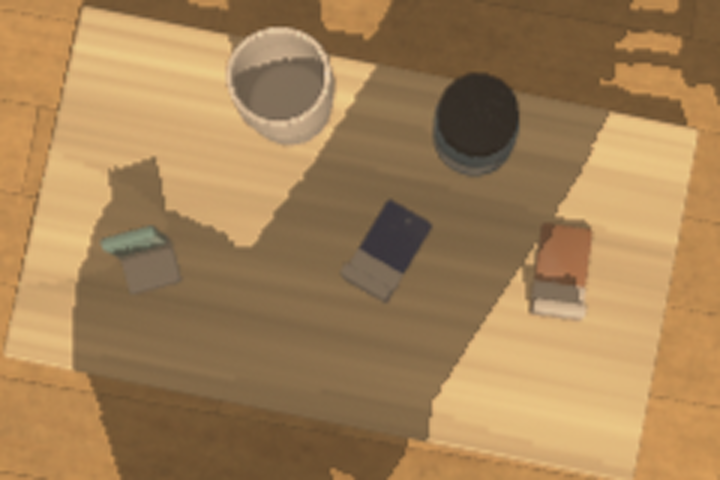

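Blue at (387,250) and orange at (562,268) both lie on their backs, glaze up. Green, cup and jar stand where they were. I'll check how far the heels shifted, then hand in.

```bash
python3 - <<'E'
from h import *
from cell import order
b=px("top",256.6,195.3,.06);o=px("top",320.7,204.7,.06)
db=np.linalg.norm(b[:2]-[.571,.1595]);do=np.linalg.norm(o[:2]-[.553,.037]);print(b,o,db,do)
if max(db,do)<.022: print(order.finish_job())
E
```

```text
[0.57257803 0.15707778 0.06      ] [0.55462851 0.03525574 0.06      ] 0.0028909067435520003 0.002386313232046046
the job is handed in; nothing more can be done
None
```

The dark-blue and orange-brown tiles both lie on their backs with the glaze up, heels about 3 mm from where they stood; the grey-green tile, cup and jar look unmoved, and the job was handed in at about 10.5 s (no verdict was returned).

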